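# Lock the setting of an adjusting head

### The arm

A 6-joint arm with a two-finger parallel gripper is mounted at the origin on a cart in front of the work surface, level with it; the furniture and walls round the work are solid. World frame = base frame: x ahead of the robot, y to its left, z up, the work surface at z = 0. Lengths are in m, angles in rad, forces in N, time in s.
With the tool pointing down it reaches from about 0.275 to 0.75 m from the base axis. Payload 10.2 kg.
Tool frame: the origin (TCP) lies midway between the tips of the shut fingers; the grasp point (between the pads) lies 19 mm behind it; z points along the fingers, y is the line along which they close (so a half turn about z gives the same grasp; the last joint's range is limited). The gripper opens to 85 mm and grips with 20 to 120 N. Pads are 22 mm wide; open, the fingers measure 114 mm over their backs; the gripper's body (76 mm by 85 mm) begins 54 mm behind the grasp point. The pads swing forward as they close: fully open they stand 13 mm farther back than shut.
Start: joints at [-1.538, 0.313, 1.498, -0, 1.331, -0.223], TCP at [0.133, -0.508, 0.231] pointing down, gripper open.
Joint ranges: [-2.94, 2.94], [-0.97, 2.17], [0.19, 2.56], [-1.23, 4.37], [0.02, 3.11], [-2.88, 2.88]. Speed limits (rad/s): [2.39, 2.39, 3.01, 3.14, 3.14, 3.14].

### API

Orientations are given as a 3x3 rotation matrix whose columns are the frame's x, y, z axes.
In Python, from rig import robot gives the robot as it stands. Calls block until the motion is done:
- robot.reach(position, orientation): joint-space move of the TCP to a pose.
- robot.line_to(position, frame=None, max_speed=0.15, contact_N=None): straight line of the TCP; frame=None keeps the orientation; max_speed is the mean speed in m/s. With contact_N (N) it stops when the force on the tool has changed by that much, and returns True; else False.
- robot.goto_joints(angles): joint-space move.
- robot.move_gripper(opening): finger opening in m; the grip force is fixed at half the most; returns when the fingers have stopped.
- robot.sleep(seconds).
- robot.ik(position, orientation): joint angles nearest the present ones, or None.
- robot.read_camera(name): name is "scene" or "top"; returns a dict with "pixels" (400x640x3 uint8, red, green, blue), "mtx" (3x3 intrinsics, pixels), "rvec" (rotation vector, rad) and "tvec" (3), from world to camera coordinates, as OpenCV has them. Camera axes: x right, y down, z forward; pixel columns grow to the right and rows downward; lengths in m; the calibration is good to about 2 mm. A picture is of the moment at which its call begins. There is no depth.
A pose or a line that the arm cannot do raises robot.PlanningError and nothing moves.
- robot.close_job(): hands the job in; it is judged then, once.
Trained networks look in a picture, given as the dict that the camera call returned (one of the last four; its "shot" number tells which), for a name from the list of things; names that differ only in an ending like _2 or _b are one class to them, and where a whole thing is asked for, a point or a joint stands for the part that bears it (a point fixed in the world has none). Each returns a list of dicts, best first, with "p" (0 to 1); they miss things now and then, are a little off and sometimes report something else, mostly with a low value. They report only what shows in the picture. A call takes as long as a camera call. They do not tell look-alikes from the thing itself.
- robot.outline_of(name, picture): "mask" (400x640 bool, what is visible of it) and "xy" ([column, row] in pixels, amid what is visible of it).
Readings, each from a call of its own:
- robot.get_time_s(): time.
- robot.get_joint_pos(): joint angles.
- robot.get_joint_velocities(): joint speeds.
- robot.get_effort(): joint torques, N m.
- robot.get_tcp_pos(): TCP position.
- robot.get_orientation(): TCP orientation.
- robot.get_force(): force on the tool from outside, world axes, zero at the start.
- robot.get_torque(): the same for the moment, N m.
- robot.get_width(): finger opening in m.
- robot.get_grip_force(): force on a finger pad.
Only numpy, scipy, OpenCV 4.12 (cv2) and the standard library are available. Lean on these libraries where they do the work, as an engineer would, in place of code of your own. Each camera call takes 0.05 s, during which the arm holds its last target. There are 200 camera calls.

### The job

Lock the adjusting head: turn only its hexagonal outer lock ring clockwise (seen from above) until it comes up firmly tight, about 0.6 N m, without overtightening it and without disturbing the setting of the small round knob in its middle. Then cover both with the grey dust cap, set gently and squarely down on the top plate, and let go. Leave the bottle, the tin and the tape measure alone.

Things in the scene. Friction and masses are not known exactly. Their poses are not given: they have to be found in the camera images.
- unit: the adjusting head: a fixed grey housing 130 x 110 mm (foot plate 150 mm along x) with a flat aluminium top plate 55 mm above the trolley. Origin: centre of its underside; z up; the axis of ring and knob is its z axis. It does not move.
- ring_mid (a point): centre of the outer lock ring: dark steel hexagon, 52 mm across flats, 60 mm across corners, 22 mm high, underside 4 mm and top 26 mm above the top plate; this point is on the axis, 70 mm above the trolley. Its frame turns with the ring: x is square to a pair of flats. Clockwise from above tightens: it turns freely (drag 0.05 N m) for 0.6 to 1.1 rad, different each time and not visible, then comes tight.
- tab (a point): small tab on the thin steel washer under the ring, 32 mm from the axis. Still until the ring comes tight; from a torque of 0.35 N m it creeps clockwise at 6 N m per rad and stays there when let go (the ring itself is springy, 6 N m per rad, and returns about 0.1 rad). 0.6 mm from its start is just tight (0.5 N m), 2.5 mm is overtight (0.8 N m); aim for 0.6 N m.
- pointer (a point): outer end of the pointer line on top of the inner adjusting knob (round aluminium, 30 mm diameter, standing 21 mm above the ring, top 47 mm above the top plate), 13.5 mm from the axis. The knob turns very easily and must keep its setting: this point may move at most 2 mm.
- cap: the loose grey plastic dust cap, 76 mm outside diameter, open below, bore 68 mm and 52 mm deep, standing upright on the trolley; shell 56 mm tall, with a round grip knob of 24 mm diameter on top from 60 to 78 mm above its rim; 0.14 kg. Origin: centre of its rim plane; z up through the grip knob.
- glue_bottle: bystander: white glue bottle, 44 mm diameter, 147 mm tall, origin at the centre of its underside.
- screw_tin: bystander: round tin cup with screws, 67 mm diameter, 38 mm tall, origin at the centre of its underside.
- tape_measure: bystander: tape measure, 83 x 87 x 41 mm, origin at the centre of its underside.
Mind the look-alikes: they are no part of the job. There is more than one size of the unit; the job needs the larger.

How it is judged:
By the outcome, as a careful person would: the job done as asked, in the order asked, and still so for the second after the job is handed in, with the robot touching nothing.
It also fails if it takes over 64 s, if anything falls off the work surface, if the arm or the gripper's body presses on something with over 40 N, if the wrist force passes 120 N, or if a joint passes its speed limit or range.

## Working session

There is one attempt and no reset: what is moved stays moved. The work goes in short steps, each a Python script; the robot and the scene stay as the last script left them, time stands still between calls to the robot, and variables do not carry over. Pictures are saved under pics/ and viewed, at most 10 in all, crops included, and the job is handed in when it is done.

```bash
mkdir -p pics; cat > h.py <<'E'
import numpy as np, cv2
from rig import robot
def P(c):
    R=cv2.Rodrigues(np.array(c['rvec'],float))[0]; return np.array(c['mtx'],float),R,np.array(c['tvec'],float).ravel()
def ray_z(c,uv,z):
    K,R,t=P(c); d=R.T@np.linalg.inv(K)@np.array([uv[0],uv[1],1.]); o=-R.T@t
    return o+d*(z-o[2])/d[2]
def proj(c,p):
    K,R,t=P(c); q=K@(R@np.array(p,float)+t); return q[:2]/q[2]
def save(c,n): cv2.imwrite('pics/'+n,c['pixels'][:,:,::-1])
E
python3 - <<'E'
from h import *
cs={n:robot.read_camera(n) for n in('scene','top')}
for n,c in cs.items():
    print(n,'cam at',(-P(c)[1].T@P(c)[2]).round(3))
    for k in ['unit','ring_mid','tab','pointer','cap','glue_bottle','screw_tin','tape_measure']:
        for d in robot.outline_of(k,c)[:3]:
            ys,xs=np.where(d['mask']); print(n,k,round(d['p'],2),np.round(d['xy'],1),xs.min(),xs.max(),ys.min(),ys.max(),ray_z(c,d['xy'],0.05).round(3))
save(cs['scene'],'s0.png');save(cs['top'],'t0.png');print(robot.get_time_s())
E
```

```text
scene cam at [-0.149  0.674  0.857]
scene unit 0.6 [329.1 231.6] 297 359 206 259 [0.447 0.032 0.05 ]
scene ring_mid 0.71 [327.8 222.8] 318 339 214 230 [0.473 0.01  0.05 ]
scene tab 0.61 [328.6 220.9] 318 339 213 230 [0.477 0.003 0.05 ]
scene cap 0.92 [379.2 190. ] 365 392 176 206 [ 0.465 -0.195  0.05 ]
scene glue_bottle 0.66 [242.7 261.9] 234 251 232 280 [0.522 0.253 0.05 ]
scene screw_tin 0.86 [254.9 202. ] 243 265 195 217 [0.677 0.088 0.05 ]
scene tape_measure 0.57 [323.8 177.6] 314 342 164 190 [ 0.621 -0.128  0.05 ]
top cam at [ 0.377 -0.02   1.087]
top unit 0.61 [410.2 276.8] 389 432 251 300 [ 0.341 -0.242  0.05 ]
top unit 0.45 [284.5 130.6] 269 296 118 146 [0.697 0.07  0.05 ]
top ring_mid 0.84 [309.4 222.3] 293 314 208 233 [0.468 0.003 0.05 ]
top ring_mid 0.61 [412.3 268.9] 405 422 267 284 [ 0.359 -0.248  0.05 ]
top tab 0.59 [309.7 225.9] 291 315 209 233 [0.459 0.002 0.05 ]
top tab 0.52 [411.1 276.1] 403 422 266 284 [ 0.342 -0.245  0.05 ]
top pointer 0.63 [414.4 276. ] 411 419 272 280 [ 0.343 -0.253  0.05 ]
top pointer 0.6 [306.5 219.5] 297 309 213 226 [0.474 0.01  0.05 ]
top cap 0.95 [396.8 216.6] 381 414 202 233 [ 0.485 -0.211  0.05 ]
top glue_bottle 0.62 [205.7 194.5] 198 220 185 204 [0.532 0.259 0.05 ]
top screw_tin 0.95 [284.2 133.8] 270 295 118 145 [0.689 0.07  0.05 ]
top tape_measure 0.81 [375.2 153.7] 354 394 134 172 [ 0.642 -0.158  0.05 ]
0.9
```

```bash
python3 - <<'E'
import cv2
a=cv2.imread('pics/t0.png')[100:320,180:450]; cv2.imwrite('pics/t0c.png',cv2.resize(a,None,fx=2.7,fy=2.7,interpolation=cv2.INTER_CUBIC))
a=cv2.imread('pics/t0.png')[190:260,260:345]; cv2.imwrite('pics/t0r.png',cv2.resize(a,None,fx=8,fy=8,interpolation=cv2.INTER_CUBIC))
E
```

```text
(no output)
```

View pics/t0c.png

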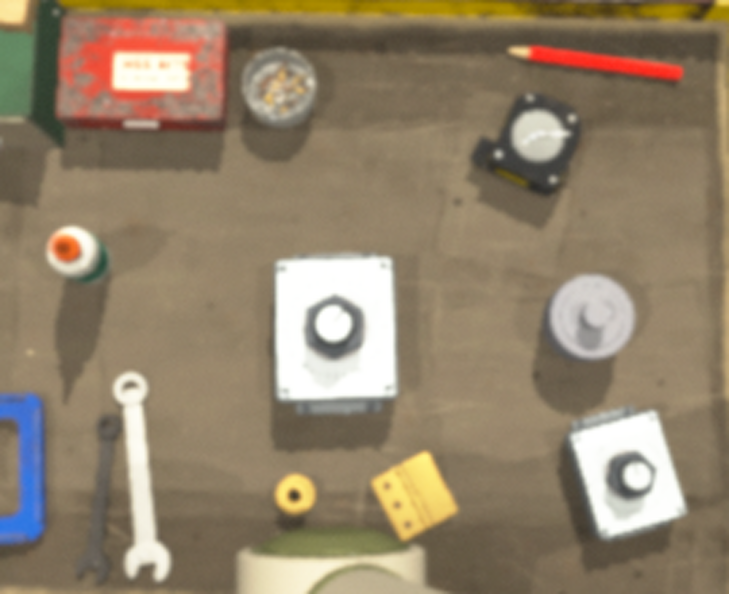

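View pics/t0r.png

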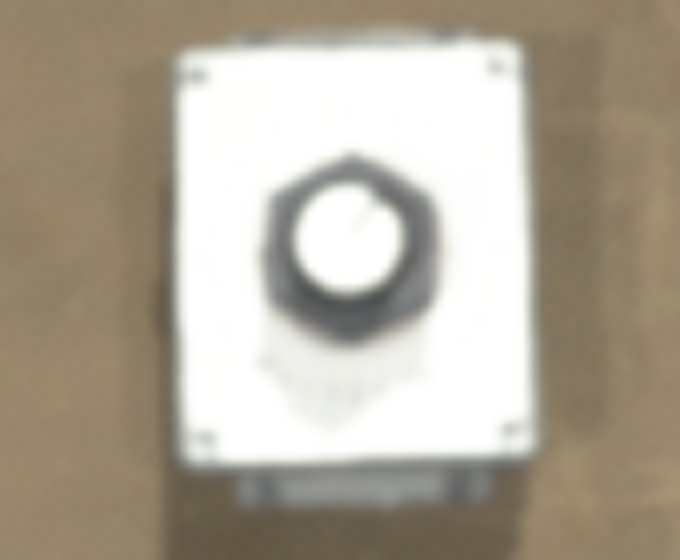

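View pics/s0.png

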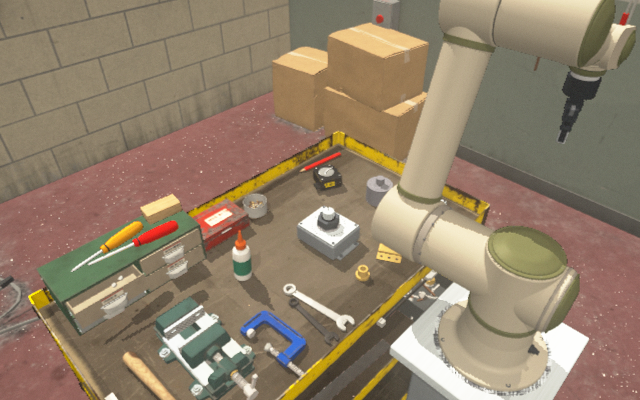

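The larger unit is at top px (304,221). Its look-alike, the smaller unit, is at (412,276). The cap is at (399,217), and there's only one. The bottle is at (206,194), the tin at (284,133) and the tape measure at (378,152). The close crop shows the chosen head: a dark hex with corners towards image up and down, flats left and right, and the pointer at about (306,214).

```bash
cat >> h.py <<'E'
def Rd(a): # tool down, tool y axis at world angle a
    y=np.array([np.cos(a),np.sin(a),0]); z=np.array([0,0,-1.]); return np.stack([np.cross(y,z),y,z],1)
E
python3 - <<'E'
from h import *
c=robot.read_camera('top')
f8=lambda p:(np.array(p)-3.5)/8+[260,190]; f27=lambda p:(np.array(p)-.85)/2.7+[180,100]
pl=np.array([ray_z(c,f8(p),.055) for p in [(178,50),(522,42),(537,458),(183,465)]]);print(pl.round(4),pl.mean(0).round(4))
for i in range(4): d=pl[(i+1)%4]-pl[i];print(np.linalg.norm(d).round(4),np.degrees(np.arctan2(d[1],d[0])).round(1))
hx=np.array([ray_z(c,f8(p),.081) for p in [(351,153),(440,192),(438,288),(350,345),(266,298),(268,195)]])
print(hx.round(4),hx.mean(0).round(4)); print('knob',ray_z(c,f8((349,239)),.102).round(4))
print('cap',ray_z(c,f27((591,317)),.056).round(4),ray_z(c,f27((598,314)),.078).round(4))
# automatic hex: dark pixels in ring region, knob bright circle
g=cv2.cvtColor(c['pixels'],cv2.COLOR_RGB2GRAY)[190:260,260:345]
b=((g<140)*255).astype(np.uint8); n,l,s,ce=cv2.connectedComponentsWithStats(b); k=[i for i in range(1,n) if abs(ce[i]-[44,31]).max()<6]
for i in k:
  print(s[i],ce[i]); 
# unit edge by scene also
cs=robot.read_camera('scene')
for k in('unit','ring_mid','cap','pointer'):
  for cc in(cs,c):
    for d in robot.outline_of(k,cc)[:2]:
        print(k,d['p'].__round__(2) if isinstance(d['p'],float) else d['p'],np.round(d['xy'],1))
print('proj scene ring c',proj(cs,[*pl.mean(0)[:2],.081]),'cap',proj(cs,[*ray_z(c,f27((598,314)),.078)]))
C=pl.mean(0)
q0=np.array(robot.get_joint_pos())
for a in np.arange(-180,181,30): 
    q=robot.ik([C[0],C[1],.058],Rd(np.radians(a))); print(a,None if q is None else np.round(q,2))
E
```

```text
[[ 0.5311  0.0714  0.055 ]
 [ 0.5355 -0.0338  0.055 ]
 [ 0.4088 -0.0403  0.055 ]
 [ 0.4049  0.0662  0.055 ]] [0.4701 0.0159 0.055 ]
0.1053 -87.6
0.1269 -177.0
0.1066 92.1
0.1263 2.3
[[ 0.4972  0.0168  0.081 ]
 [ 0.486  -0.0098  0.081 ]
 [ 0.4575 -0.0098  0.081 ]
 [ 0.4402  0.0159  0.081 ]
 [ 0.4537  0.041   0.081 ]
 [ 0.4843  0.0412  0.081 ]] [0.4698 0.0159 0.081 ]
knob [0.4696 0.0161 0.102 ]
cap [ 0.4837 -0.2143  0.056 ] [ 0.4842 -0.2163  0.078 ]
[   0    0   85   70 3289] [39.14685315 36.71359076]
[ 34  21  20  22 168] [43.94642857 33.57738095]
unit 0.72 [328.  234.3]
unit 0.92 [303.7 223.6]
unit 0.87 [410.2 277.3]
ring_mid 0.69 [330.1 222.8]
ring_mid 0.86 [298.8 217.2]
ring_mid 0.63 [410.2 274.4]
cap 0.74 [378.2 189.3]
cap 0.71 [397.2 214.8]
pointer 0.7 [326.8 213.5]
pointer 0.7 [377.2 154.2]
pointer 0.54 [415.  275.5]
proj scene ring c [327.16213957 215.45863472] cap [379.47628809 176.24129831]
-180 None
-150 [-0.22  0.42  1.86 -0.    0.86  2.4 ]
-120 [-0.22  0.42  1.86 -0.    0.86  1.88]
-90 [-0.22  0.42  1.86 -0.    0.86  1.35]
-60 [-0.22  0.42  1.86 -0.    0.86  0.83]
-30 [-0.22  0.42  1.86 -0.    0.86  0.31]
0 [-0.22  0.42  1.86 -0.    0.86 -0.22]
30 [-0.22  0.42  1.86 -0.    0.86 -0.74]
60 [-0.22  0.42  1.86 -0.    0.86 -1.26]
90 [-0.22  0.42  1.86 -0.    0.86 -1.79]
120 [-0.22  0.42  1.86 -0.    0.86 -2.31]
150 [-0.22  0.42  1.86 -0.    0.86 -2.83]
180 None
```

```bash
python3 - <<'E'
from h import *
C=np.array([.470,.016])
def st(t): print(t,robot.get_time_s().__round__(2),'F',np.round(robot.get_force(),2),'M',np.round(robot.get_torque(),3),'w',round(robot.get_width(),4),'gf',np.round(robot.get_grip_force(),1),'tcp',np.round(robot.get_tcp_pos(),4),'e6',np.round(robot.get_effort()[5],3),flush=True)
a=np.radians(31)
robot.reach([*C,.16],Rd(a)); robot.move_gripper(.085); st('above')
print(robot.line_to([*C,.056],max_speed=.1,contact_N=12)); st('down')
robot.move_gripper(.056); st('56')
robot.move_gripper(.03); st('grip')
save(robot.read_camera('scene'),'s1.png')
E
```

```text
above 3.86 F [ 0.17 -0.26  0.02] M [0.028 0.036 0.022] w 0.0848 gf 0.0 tcp [0.4701 0.0156 0.16  ] e6 0.001
False
down 5.05 F [0.1  0.27 0.47] M [ 0.011 -0.006 -0.011] w 0.0847 gf 0.0 tcp [0.4704 0.0159 0.0565] e6 -0.0
56 5.45 F [-0.53  0.09  0.1 ] M [ 0.011 -0.042  0.014] w 0.056 gf 0.0 tcp [0.47   0.016  0.0561] e6 -0.0
grip 5.67 F [-3.   -1.29  6.25] M [-0.199  0.569  0.005] w 0.0513 gf 60.8 tcp [0.4699 0.0159 0.0565] e6 -0.025
```

```bash
cat >> h.py <<'E'
C=np.array([.470,.016])
def st(t): print(t,robot.get_time_s().__round__(2),'F',np.round(robot.get_force(),2),'M',np.round(robot.get_torque(),3),'w',round(robot.get_width(),4),'gf',np.round(robot.get_grip_force(),1),'tcp',np.round(robot.get_tcp_pos(),4),'e6',np.round(robot.get_effort()[5],3),flush=True)
E
python3 - <<'E'
from h import *
robot.move_gripper(.075); st('open')
robot.line_to([*C,.056],frame=Rd(np.radians(91)),max_speed=.15); st('rot')
robot.move_gripper(.03); st('grip')
for i in range(1,6):
    robot.line_to([*C,.056],frame=Rd(np.radians(91-4*i)),max_speed=.15); st(-4*i)
c=robot.read_camera('top');save(c,'t1.png')
E
```

```text
open 6.08 F [ 0.12 -0.16  0.53] M [-0.028  0.039  0.001] w 0.0752 gf 0.0 tcp [0.47   0.016  0.0559] e6 0.0
rot 7.28 F [-0.06 -0.19  0.18] M [ 0.001 -0.03  -0.051] w 0.0753 gf 0.0 tcp [0.47  0.016 0.056] e6 -0.024
grip 7.61 F [-2.78 -5.71  6.86] M [-0.973  0.443 -0.091] w 0.0511 gf 60.9 tcp [0.4704 0.0152 0.0567] e6 -0.041
-4 7.86 F [-2.74 -6.23  7.07] M [-0.961  0.42   0.018] w 0.0511 gf 60.9 tcp [0.4704 0.0152 0.0567] e6 0.159
-8 8.11 F [-2.84 -6.08  6.79] M [-0.963  0.413  0.009] w 0.051 gf 60.9 tcp [0.4703 0.0152 0.0566] e6 0.16
-12 8.36 F [-2.82 -5.28  6.09] M [-0.948  0.312 -0.057] w 0.0511 gf 60.9 tcp [0.4703 0.0152 0.0566] e6 0.16
-16 8.61 F [-2.08 -5.18  6.56] M [-0.937  0.439 -0.041] w 0.0507 gf 60.9 tcp [0.4703 0.0152 0.0567] e6 0.16
-20 8.86 F [-3.66 -6.37  6.74] M [-0.936  0.437 -0.004] w 0.0508 gf 60.9 tcp [0.4703 0.0152 0.0566] e6 0.16
```

```bash
cat >> h.py <<'E'
C=np.array([.4703,.0152])
def rd(n=8):
    m=[];e=[]
    for _ in range(n): robot.sleep(.01); m.append(robot.get_torque()); e.append(robot.get_effort()[5])
    R=np.array(robot.get_orientation()); return np.mean(m,0),np.mean(e),np.degrees(np.arctan2(R[1,1],R[0,1]))
def turn(deg):
    robot.line_to([*C,.056],frame=Rd(np.radians(91-deg)),max_speed=.15)
    m,e,a=rd(); print(deg,'M',m.round(3),'e6',e.round(3),'ang',round(91-a,2),'F',np.round(robot.get_force(),1),'w',round(robot.get_width(),4),'q6',round(robot.get_joint_pos()[5],3),round(robot.get_time_s(),2),flush=True); return m,e,a
E
python3 - <<'E'
from h import *
for d in [20,24,28,32]+list(range(34,68,2)):
    m,e,a=turn(d)
    if e>.3 or abs(m[2])>.22: break
E
```

```text
20 M [-0.162  0.556  0.003] e6 0.0 ang 20.01 F [-3.  -1.4  8.6] w 0.0512 q6 -1.456 9.22
24 M [-0.154  0.538  0.001] e6 0.061 ang 24.01 F [-2.7 -0.9  8.1] w 0.0509 q6 -1.386 9.54
28 M [-0.157  0.562 -0.012] e6 0.061 ang 28.01 F [-2.7 -1.   7.3] w 0.0508 q6 -1.317 9.86
32 M [-0.141  0.56   0.012] e6 0.061 ang 32.01 F [-3.  -1.1  8.4] w 0.0509 q6 -1.247 10.18
34 M [-0.171  0.565  0.016] e6 0.055 ang 34.0 F [-2.8 -0.3  8.3] w 0.0503 q6 -1.212 10.49
36 M [-0.166  0.541  0.031] e6 0.056 ang 36.01 F [-2.8 -1.2  7.8] w 0.0508 q6 -1.177 10.81
38 M [-0.154  0.558  0.041] e6 0.056 ang 38.0 F [-4.  -0.2  8.3] w 0.0509 q6 -1.142 11.12
40 M [-0.176  0.559  0.018] e6 0.056 ang 40.01 F [-2.4 -1.1  7.7] w 0.0505 q6 -1.107 11.44
42 M [-0.163  0.561  0.025] e6 0.056 ang 42.01 F [-3.  -1.9  8.4] w 0.051 q6 -1.072 11.76
44 M [-0.147  0.536  0.018] e6 0.056 ang 44.01 F [-3.1 -0.6  8.9] w 0.0507 q6 -1.037 12.07
46 M [-0.151  0.549  0.024] e6 0.056 ang 46.01 F [-3.6 -0.   8. ] w 0.0511 q6 -1.003 12.39
48 M [-0.157  0.558  0.024] e6 0.056 ang 48.0 F [-3.3 -1.   7.4] w 0.0509 q6 -0.968 12.71
50 M [-0.163  0.562  0.033] e6 0.056 ang 50.01 F [-3.3 -1.5  8.1] w 0.0511 q6 -0.933 13.03
52 M [-0.149  0.571  0.026] e6 0.056 ang 52.0 F [-3.3 -0.3  6.9] w 0.0508 q6 -0.898 13.34
54 M [-0.146  0.56   0.013] e6 0.056 ang 54.0 F [-4.2 -1.6  8.7] w 0.0507 q6 -0.863 13.66
56 M [-0.158  0.568  0.04 ] e6 0.056 ang 56.01 F [-3.3  0.   8.1] w 0.0508 q6 -0.828 13.97
58 M [-0.148  0.556  0.04 ] e6 0.056 ang 58.01 F [-3.  -0.1  8.4] w 0.0505 q6 -0.793 14.29
60 M [-0.146  0.548  0.077] e6 0.094 ang 60.0 F [-3.  -1.1  7.7] w 0.0509 q6 -0.758 14.61
62 M [-0.112  0.55   0.243] e6 0.275 ang 61.97 F [-2.4 -0.8  7.9] w 0.0507 q6 -0.724 14.93
```

```bash
python3 - <<'E'
from h import *
for d in [63.5]+list(np.arange(64.5,70,.5)):
    m,e,a=turn(d)
    if e>.61: break
E
```

```text
63.5 M [-0.135  0.543  0.346] e6 0.376 ang 63.46 F [-2.9 -0.2  9. ] w 0.051 q6 -0.698 15.24
64.5 M [-0.097  0.569  0.403] e6 0.415 ang 64.45 F [-3.1 -0.5  8. ] w 0.0508 q6 -0.68 15.56
65.0 M [-0.106  0.56   0.431] e6 0.442 ang 64.94 F [-3.5 -0.6  7.9] w 0.0508 q6 -0.672 15.88
65.5 M [-0.111  0.534  0.461] e6 0.464 ang 65.44 F [-3.2 -0.7  7.3] w 0.0508 q6 -0.663 16.19
66.0 M [-0.122  0.553  0.481] e6 0.489 ang 65.94 F [-2.8 -0.7  8.4] w 0.051 q6 -0.654 16.51
66.5 M [-0.121  0.555  0.512] e6 0.513 ang 66.43 F [-2.7 -1.   8.3] w 0.0509 q6 -0.646 16.82
67.0 M [-0.102  0.567  0.526] e6 0.538 ang 66.93 F [-2.4 -0.4  8.1] w 0.0507 q6 -0.637 17.14
67.5 M [-0.092  0.552  0.561] e6 0.562 ang 67.42 F [-3.  -0.3  8.3] w 0.051 q6 -0.628 17.46
68.0 M [-0.087  0.545  0.59 ] e6 0.586 ang 67.92 F [-2.8 -1.2  8.1] w 0.0509 q6 -0.619 17.77
68.5 M [-0.112  0.545  0.605] e6 0.61 ang 68.42 F [-3.7 -0.1  8.2] w 0.051 q6 -0.611 18.09
```

```bash
python3 - <<'E'
from h import *
turn(63.4); 
robot.move_gripper(.08); st('rel')
robot.line_to([*C,.17],max_speed=.15)
K=np.array([.484,-.2155])
robot.reach([*K,.14],Rd(np.pi/2)); c=robot.read_camera('top'); save(c,'t2.png')
a=c['pixels'][190:260,260:345,::-1]; cv2.imwrite('pics/t2r.png',cv2.resize(a,None,fx=6,fy=6,interpolation=cv2.INTER_CUBIC))
print(robot.line_to([*K,.060],max_speed=.1,contact_N=5)); st('down')
robot.move_gripper(.01); st('g1')
robot.move_gripper(.045)
robot.line_to([*K,.060],frame=Rd(0),max_speed=.2)
robot.move_gripper(.01); st('g2')
save(robot.read_camera('scene'),'s2.png')
E
```

```text
63.4 M [-0.136  0.55   0.152] e6 0.065 ang 63.38 F [-3.1  0.   8.4] w 0.0509 q6 -0.699 18.41
rel 18.81 F [ 0.48 -0.65  0.21] M [ 0.004 -0.016 -0.034] w 0.08 gf 0.0 tcp [0.4703 0.0152 0.0559] e6 0.001
False
down 22.07 F [-0.25  0.72 -0.41] M [-0.025 -0.014 -0.031] w 0.0802 gf 0.0 tcp [ 0.4843 -0.2157  0.0606] e6 0.001
g1 22.62 F [ 0.49 -1.92  2.73] M [-0.156  0.123  0.004] w 0.0215 gf 58.7 tcp [ 0.4842 -0.2157  0.0603] e6 0.013
g2 25.02 F [0.64 0.77 1.72] M [ 0.027 -0.094 -0.062] w 0.0216 gf 58.8 tcp [ 0.4842 -0.2156  0.0602] e6 0.002
```

View pics/t2r.png

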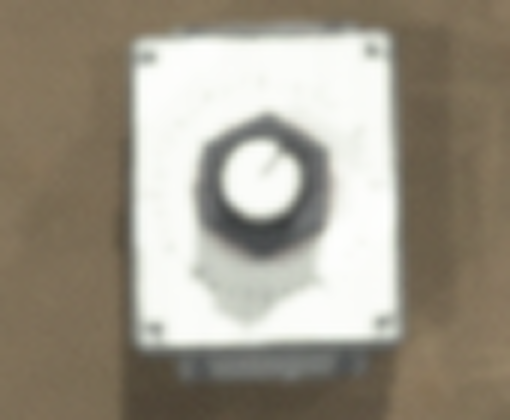

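View pics/s2.png

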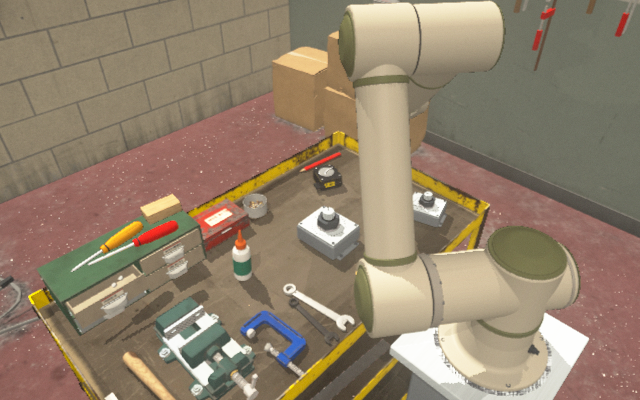

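The pointer still points up-right, at about (307,214), so the knob hasn't shifted. The arm hides the cap in the scene view, but the grip readings are good. Next I lift and carry it.

```bash
python3 - <<'E'
from h import *
K=np.array([.484,-.2155])
robot.line_to([*K,.21],max_speed=.12); st('lift')
robot.line_to([*C,.21],max_speed=.15); robot.sleep(.3); st('over')
c=robot.read_camera('scene'); save(c,'s3.png')
a=c['pixels'][130:270,250:420,::-1]; cv2.imwrite('pics/s3c.png',cv2.resize(a,None,fx=4,fy=4,interpolation=cv2.INTER_CUBIC))
c=robot.read_camera('top')
E
```

```text
lift 26.47 F [-0.01  0.47 -1.58] M [ 0.026 -0.019 -0.02 ] w 0.0216 gf 58.8 tcp [ 0.4837 -0.2153  0.2093] e6 0.0
over 28.46 F [-0.6  -0.53 -1.65] M [0.052 0.018 0.001] w 0.0217 gf 58.8 tcp [0.4703 0.015  0.21  ] e6 -0.001
```

View pics/s3c.png

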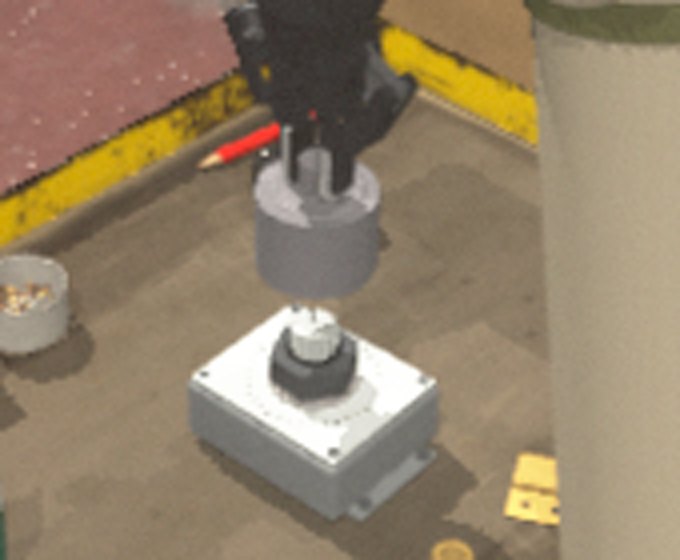

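The cap hangs upright at about (329,186), right above the ring and knob at (328,217). I lower it with a contact stop.

```bash
python3 - <<'E'
from h import *
hit=robot.line_to([*C,.120],max_speed=.05,contact_N=3.5); st(('a',hit))
if not hit:
    hit=robot.line_to([*C,.112],max_speed=.012,contact_N=3); robot.sleep(.1); st(('b',hit))
E
```

```text
('a', False) 30.51 F [ 0.69 -0.15 -1.69] M [-0.048  0.001 -0.024] w 0.0215 gf 58.8 tcp [0.4704 0.0152 0.1202] e6 -0.0
('b', True) 31.08 F [ 0.82 -0.87  4.57] M [ 0.065 -0.118 -0.002] w 0.0213 gf 59.4 tcp [0.4706 0.0152 0.1151] e6 -0.0
```

```bash
python3 - <<'E'
from h import *
robot.move_gripper(.06); st('rel')
robot.line_to([*C,.25],max_speed=.12)
robot.reach([.3,-.35,.3],Rd(0)); robot.sleep(.3); st('away')
cs=robot.read_camera('scene');ct=robot.read_camera('top')
a=cv2.resize(cs['pixels'][150:270,270:390,::-1],None,fx=3.3,fy=3.3,interpolation=cv2.INTER_CUBIC);b=cv2.resize(ct['pixels'][165:285,245:365,::-1],None,fx=3.3,fy=3.3,interpolation=cv2.INTER_CUBIC)
cv2.imwrite('pics/f.png',np.hstack([a,b]))
print(proj(ct,[*C,.055+.078]),proj(ct,[*C,.111]))
E
```

```text
rel 31.53 F [-0.18  0.14  0.35] M [ 0.022 -0.014  0.012] w 0.0598 gf 0.0 tcp [0.4699 0.0153 0.1145] e6 0.0
away 34.61 F [ 0.78 -0.32  0.75] M [0.028 0.017 0.02 ] w 0.06 gf 0.0 tcp [ 0.3003 -0.3497  0.3   ] e6 0.002
[303.10582275 217.84432332] [303.44170795 218.7787162 ]
```

View pics/f.png

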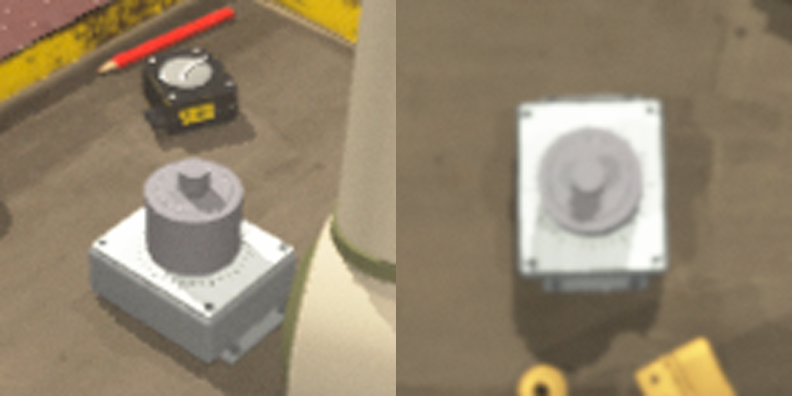

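The cap sits square on the plate, centred at top px (303,219), which matches the projected axis. The arm is clear of everything.

```bash
python3 -c "
from rig import robot
print(robot.close_job())"
```

```text
the job is handed in; nothing more can be done
None
```

I tightened the larger unit's lock ring to about 0.6 N m with no visible change in the knob's setting, set the dust cap squarely over both, let go, and handed the job in at about 35 s.

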